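Repack the coaxial calibration kit

ROBOT

A 6-joint arm with a two-finger parallel gripper is mounted at the origin on the work surface. World frame = base frame: x ahead of the robot, y to its left, z up, the work surface at z = 0. Lengths are in m, angles in rad, forces in N, time in s.
With the tool pointing down it reaches from about 0.3 to 0.875 m from the base axis. Payload 6.4 kg.
Tool frame: the origin (TCP) lies at the very end of the fingers, on their centre line; the grasp point (between the pads) lies 19 mm behind it (bot.tcp_to_grasp is the distance from the TCP to the grasp point, in m); x points along the fingers, y is the direction in which the jaws open and shut, and the axes are right-handed (so a half turn about x gives the same grasp; the last joint's range is limited). The gripper opens to 85 mm and grips with 20 to 120 N. Pads are 22 mm wide; open, the fingers measure 114 mm over their backs; the gripper's body (76 mm by 85 mm) begins 54 mm behind the grasp point. The pads swing forward as they close: fully open they stand 13 mm farther back than shut.
Start: joints at [0.901, 0.181, 1.607, -0, 1.354, -0.206], TCP at [0.257, 0.514, 0.231] pointing down, gripper open.
Joint ranges: [-2.99, 2.99], [-0.89, 2.07], [0.3, 2.58], [-1.14, 4.28], [0, 2.63], [-3.12, 3.12]. Speed limits (rad/s): [2.57, 2.57, 3.01, 3.14, 3.14, 3.14].

INTERFACE

Orientations are given as a unit quaternion [w, x, y, z].
In Python, from station import monitor, optics, bot gives the robot as it stands.
- The arm moves only by the shell command python3 -m inch 'ROWS' [FORCE]. ROWS is JSON, a list that holds one entry, the list of rows, each a list of 7 numbers: the gripper's target within -1 to 1 (shut at 1, half-way at 0, fully open at -1), then the shift along the tool's x, y, z in units of 40 mm (1.0 is 40 mm), then the turn, a rotation vector about the tool's x, y, z in units of 6 degrees (1.0 is 6 degrees). In form: [[[jaw, dx, dy, dz, ax, ay, az], ...]]. A call has exactly 8 rows; each row is the pose to reach, as a shift and turn from the pose measured when the call began, along the tool's axes at that moment; what a row does not reach only later rows make up. A row lasts 1/10 s, in which the tool goes at most 50 mm and 8.59 degrees, less where a joint would pass 70% of its speed; a pose out of reach is approached as far as the arm can. A call with a gripper value outside its range is refused whole. The fingers move at their own pace and stop on an object; FORCE is the grip in N (left out, the last holds). Time passes only in rows, so rows that repeat a pose let the fingers close, or fill a call up. It gives the time, the measured TCP pose, the force and the opening at its end, in the units of the state.
- monitor.get_state(): the state, without advancing time (a new reading comes with each control period).
- optics.get_image(name): name is "scene" or "top" or "wrist"; returns a dict with "img" (400x640x3 uint8, blue, green, red), "vertical_fov" (degrees; the focal length in pixels is half the picture's height over the tangent of half this angle, whatever the lens; pixels are square), "cx", "cy" (the principal point, pixels), "position" and "rotation" of the camera in the world; the wrist camera has in their place "T_tool_cam" (4x4, takes a point from camera to tool coordinates, whose origin is the TCP and whose axes are the tool frame's). Camera axes: x right, y down, z forward; pixel columns grow to the right and rows downward; lengths in m; the calibration is good to about 2 mm. A picture is of the moment at which its call begins: read the wrist's pose just before it. There is no depth.
- bot.job_done(): hands the job in, once; it reports no verdict.
The state is a dict: "t": time; "joint_positions": joint angles; "qd": joint speeds; "tau": joint torques, N m; "ee_pos": TCP position; "orientation": TCP orientation; "contact_force": force on the tool from outside, world axes, zero at the start; "torque": the same for the moment, N m; "gripper_width": finger opening in m.
Only numpy, scipy, OpenCV 4.12 (cv2) and the standard library are available. Lean on these libraries where they do the work, as an engineer would, in place of code of your own. Each camera call takes 0.05 s, during which the arm holds its last target.

TASK

Put the calibration kit back in its blue tray: stand the round finned load, the slim steel attenuator and the square splitter block, and lay the white power sensor, each flat in the recess that matches its shape; the sensor is still plugged into its hooded dock and has to be drawn out sideways. The finned load on a square flange and the oblong block with two connectors do not belong to the kit: leave them standing where they are.

Things in the scene. Friction and masses are not known exactly. Their poses are not given: they have to be found in the camera images.
- load: Kit part: round finned metal load standing upright, 46 mm in diameter, body 42 mm tall, with a 14 mm thin connector stub on top (56 mm in all); no flange. Origin: centre of the underside; z up. About 0.16 kg.
- attenuator: Kit part: slim plain steel cylinder standing upright, 26 mm in diameter, 60 mm tall. Origin: centre of the underside; z up. About 0.11 kg.
- splitter: Kit part: square aluminium block, 40 x 40 mm, 42 mm tall, with ONE 14 mm connector stub in the middle of its top (15 mm wide); faces along its x and y. Origin: centre of the underside; z up. About 0.17 kg.
- sensor: Kit part: white box 32 mm wide, 40 tall, flat on the bench; with the brass nose (d 20 mm, last 16 mm at +x) 90 mm long along x. Origin: mid-length, underside; z up. 0.2 kg. Starts loose in a fixed dock 100 mm deep, 90 wide, 56 tall: its front face is at sensor x = +7 mm; the 38 mm beyond are in the slot (40 wide, 46 high, hooded, bench as floor). Leaves only by sliding over 40 mm along its own -x.
- nest_load: Target of the finned load: grey plate 118 mm (its x) x 84 mm, 14 mm thick, with a centred round recess 58 mm in diameter (the larger), 7 mm deep. Origin: centre of the plate's underside, 4 mm above the bench; z up. Recess floor 7 mm, brim 14 mm above the origin. The four nests are fixed 2 by 2, in any arrangement, in a low blue tray 250 x 182 mm; its 5 mm rim is 20 mm above the bench.
- nest_attenuator: Target of the slim attenuator: like nest_load (same plate, depth, origin, axes), but a round recess 38 mm in diameter (the smaller).
- nest_splitter: Target of the splitter: like nest_load (same plate, depth, origin, axes), but a square recess 52 x 52 mm, sides along x and y.
- nest_sensor: Target of the sensor: like nest_load (same plate, depth, origin, axes), but a long recess, 104 mm along x by 46 mm; the sensor may lie in it either way round.
- flanged_load: Look-alike, to be left alone: finned load like the kit's (46 mm in diameter, 56 mm tall), but on a square flange 56 x 56 mm, 6 mm thick, at its foot. Origin: centre of the underside; z up.
- coupler: Look-alike, to be left alone: oblong aluminium block, 60 mm along its x by 40 mm, 42 mm tall, with TWO 14 mm stubs on top. Origin: centre of the underside; z up.
Things that resemble listed ones, but are neither listed nor needed, are in the scene too. Leave any red look-alike of the nest_splitter alone.

How it is judged:
By the outcome, as a careful person would: the job done as asked, in the order asked, and still so for the second after the job is handed in, with the robot touching nothing.
It also fails if it takes over 96 s, if anything falls off the work surface, if the arm or the gripper's body presses on something with over 40 N, if the wrist force passes 120 N, or if a joint passes its speed limit or range.

## Working session

There is one attempt and no reset: what is moved stays moved. The work goes in short steps, Python scripts to look and compute and a shell command to move; the robot and the scene stay as the last step left them, time stands still between calls to the robot, and variables do not carry over. Pictures are saved under pics/ and viewed, and the job is handed in when it is done.

```bash
ls; mkdir -p pics; python3 - <<'E'
from station import monitor, optics, bot
import cv2
print(monitor.get_state())
for n in ["scene","top","wrist"]:
    d=optics.get_image(n); cv2.imwrite(f"pics/{n}0.png",d["img"])
    print(n,{k:v for k,v in d.items() if k!="img"})
print(bot.tcp_to_grasp)
E
```

```text
pics
{'t': 0.0, 'joint_positions': array([ 9.00677132e-01,  1.81546263e-01,  1.60799092e+00,  5.25624246e-06,
        1.35382673e+00, -2.06306139e-01]), 'qd': array([ 2.60727911e-04,  7.34419897e-04,  1.15615983e-03, -2.24461046e-04,
        3.69202159e-05,  4.44482009e-04]), 'tau': array([ 1.12102989e-03, -4.44864464e+01, -3.51340449e+01, -1.81374821e-04,
        8.96394427e-03, -7.33177853e-05]), 'ee_pos': array([0.25686837, 0.51381774, 0.23038949]), 'orientation': array([ 0.68790979,  0.16195081,  0.68844452, -0.1630834 ]), 'contact_force': array([ 0.66288468,  0.50741163, -0.53180757]), 'torque': array([ 0.03298176,  0.02669024, -0.0111385 ]), 'gripper_width': 0.08544360314448357}
scene {'vertical_fov': 46.07369883449294, 'cx': 317.7928911171027, 'cy': 204.57066978289393, 'position': array([1.06104344, 0.77903253, 0.6739865 ]), 'rotation': array([-0.16530463,  0.27779256,  0.8256737 , -0.46235118])}
top {'vertical_fov': 49.00373950085698, 'cx': 323.47927306154577, 'cy': 194.056158897775, 'position': array([ 0.15055352, -0.00881098,  1.4411217 ]), 'rotation': array([ 0.06140168, -0.69922743,  0.70882881, -0.06980374])}
wrist {'vertical_fov': 68.78110072414816, 'cx': 320.36845221899733, 'cy': 193.0396832905219, 'T_tool_cam': array([[-2.18640688e-04, -2.62874337e-01,  9.64830055e-01,
        -1.43324710e-01],
       [ 9.99999973e-01,  1.30324896e-05,  2.30161352e-04,
         5.60821671e-04],
       [-7.30776504e-05,  9.64830080e-01,  2.62874327e-01,
        -6.71755222e-02],
       [ 0.00000000e+00,  0.00000000e+00,  0.00000000e+00,
         1.00000000e+00]])}
0.0187
```

View pics/top0.png

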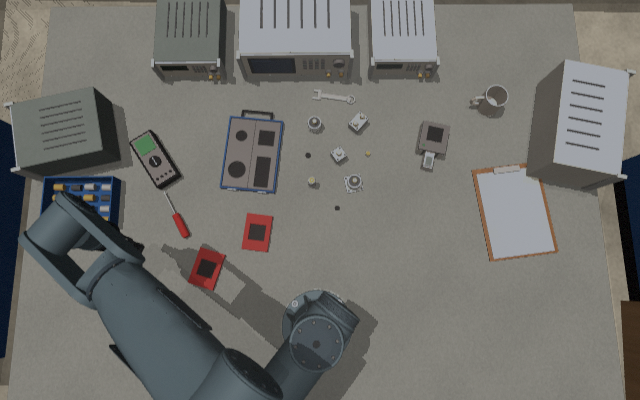

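View pics/scene0.png

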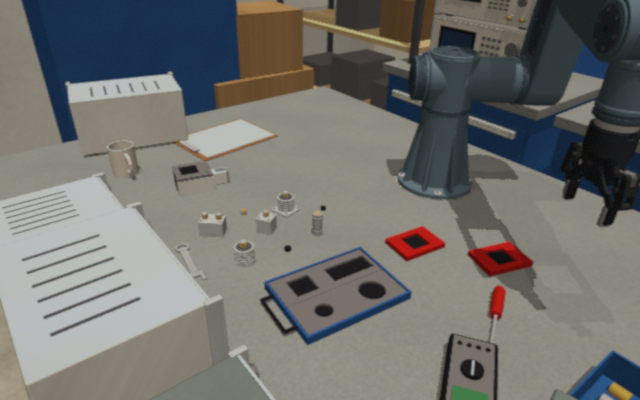

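View pics/wrist0.png

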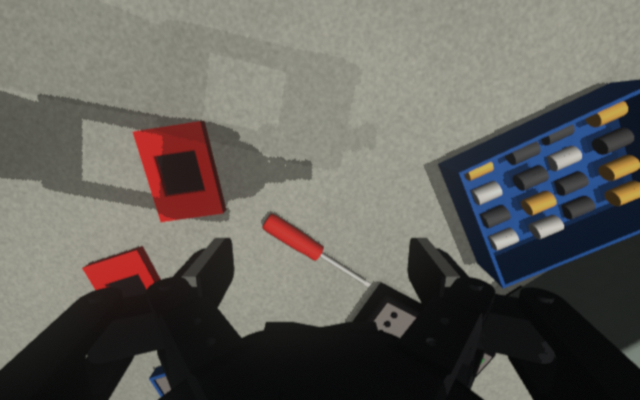

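```bash
cat > h.py <<'E'
from station import monitor, optics, bot
import cv2, numpy as np
from scipy.spatial.transform import Rotation as R
def q2r(q): return R.from_quat([q[1],q[2],q[3],q[0]])
def tool():
    s=monitor.get_state(); T=np.eye(4); T[:3,:3]=q2r(s['orientation']).as_matrix(); T[:3,3]=s['ee_pos']; return T
def grab(n):
    T=tool(); d=optics.get_image(n)
    if n=='wrist': C=T@d['T_tool_cam']
    else:
        C=np.eye(4); C[:3,:3]=q2r(d['rotation']).as_matrix(); C[:3,3]=d['position']
    f=200/np.tan(np.radians(d['vertical_fov']/2))
    K=np.array([[f,0,d['cx']],[0,f,d['cy']],[0,0,1]])
    return dict(img=d['img'],C=C,K=K)
def back(v,uv,z):
    r=v['C'][:3,:3]@np.linalg.inv(v['K'])@np.array([uv[0],uv[1],1.]); o=v['C'][:3,3]
    return o+r*(z-o[2])/r[2]
def proj(v,P):
    p=np.linalg.inv(v['C'])@np.append(P,1); p=v['K']@p[:3]; return p[:2]/p[2]
def crop(v,x0,y0,x1,y1,s,name):
    c=cv2.resize(v['img'][y0:y1,x0:x1],None,fx=s,fy=s,interpolation=cv2.INTER_CUBIC); cv2.imwrite('pics/'+name,c)
E
python3 - <<'E'
from h import *
v=grab('top'); np.savez('top0.npz',**v)
crop(v,210,90,470,250,3,'t1.png')
v=grab('scene'); np.savez('scene0.npz',**v)
crop(v,150,150,420,350,3-.1,'s1.png')
E
```

```text
(no output)
```

View pics/t1.png

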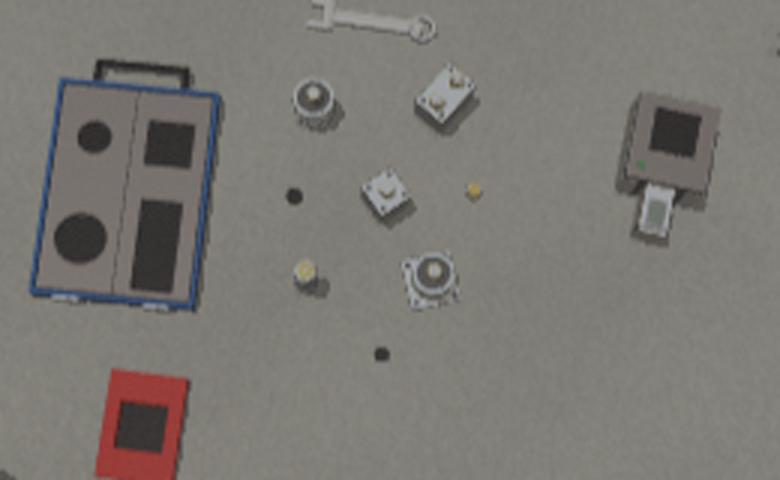

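View pics/s1.png

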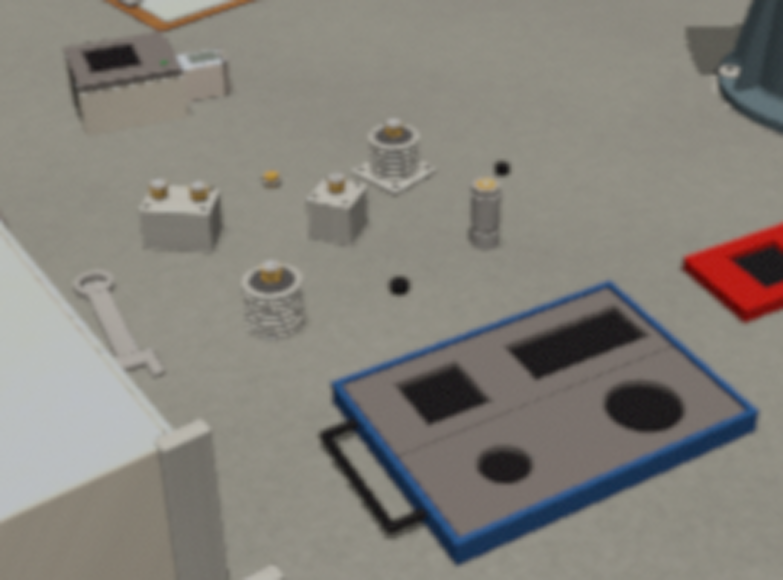

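```bash
python3 - <<'E'
from h import *
t=dict(np.load('top0.npz'));s=dict(np.load('scene0.npz'))
c=lambda x,y:(210+(x+.5)/3-.5,90+(y+.5)/3-.5)
d=lambda x,y:(150+(x+.5)/2.9-.5,150+(y+.5)/2.9-.5)
def p(n,a,z,b=None):
    P=back(t,c(*a),z); q=back(s,d(*b),z) if b else None
    print(n,P[:2].round(4),None if b is None else q[:2].round(4))
p('load',(313,93),.056,(272,268))
p('att',(306,271),.06,(486,184))
p('spl',(388,186),.056,(335,181))
p('spl stub base',(388,190),.042,(335,190))
p('flang',(434,270),.056,(393,125))
p('coup a',(438,102),.056,(157,184)); p('coup b',(457,79),.056,(199,185))
p('dock FL',(627,181),.056); p('dock FR',(706,192),.056,(182,72));p('dock BL',(639,94),.056,(65,48)); p('dock BR',(719,104),.056,(160,35))
p('sens TL',(647,186),.04,); p('sens TR',(676,188),.04); p('sens BL',(638,230),.04,(230,60)); p('sens BR',(668,235),.04)
for n,a,b in [('tray back L',(61,79),(457,552)),('back R',(218,96),(334,384)),('frontR',(193,309),(608,284)),('frontL',(32,293),(754,412))]: p(n,a,.02,b)
p('n_att',(94,137),.018,(505,464));p('n_load',(80,238),.018,(644,406));p('n_spl',(169,145),.018,(443,394));p('n_sen',(157,246),.018,(578,343))
E
```

```text
load [6.588e-01 5.000e-04] [0.6616 0.0074]
att [0.4566 0.0102] [0.4586 0.0138]
spl [ 0.5513 -0.0801] [ 0.5552 -0.0708]
spl stub base [ 0.5508 -0.0807] [ 0.5515 -0.0778]
flang [ 0.4569 -0.1277] [ 0.4614 -0.121 ]
coup a [ 0.6469 -0.1374] [ 0.6785 -0.1553]
coup b [ 0.6734 -0.1593] [ 0.6508 -0.1331]
dock FL [ 0.554  -0.3418] None
dock FR [ 0.5405 -0.4276] [ 0.5682 -0.3271]
dock BL [ 0.6537 -0.3606] [ 0.6386 -0.4421]
dock BR [ 0.6412 -0.4487] [ 0.5489 -0.4138]
sens TL [ 0.5527 -0.3675] None
sens TR [ 0.55   -0.3995] None
sens BL [ 0.5027 -0.3547] [ 0.5043 -0.3511]
sens BR [ 0.4967 -0.3874] None
tray back L [0.6917 0.2863] [0.6983 0.2957]
back R [0.6696 0.1084] [0.6746 0.1141]
frontR [0.4243 0.1351] [0.4323 0.1418]
frontL [0.4444 0.312 ] [0.4513 0.3179]
n_att [0.6233 0.2479] [0.6245 0.2511]
n_load [0.5065 0.2611] [0.5082 0.2647]
n_spl [0.613  0.1635] [0.6162 0.1683]
n_sen [0.4963 0.1757] [0.4994 0.1825]
```

```bash
cat >> h.py <<'E'
def yaw(): 
    T=tool(); return np.degrees(np.arctan2(T[1,1],T[0,1]))
def plan(x,y,z,yw):
    """TCP target; yw = world angle (deg) of tool y; tool pointing straight down"""
    T=tool(); a=np.radians(yw)
    X=np.array([0,0,-1.]);Y=np.array([np.cos(a),np.sin(a),0]);Z=np.cross(X,Y)
    Rd=np.column_stack([X,Y,Z]); d=T[:3,:3].T@(np.array([x,y,z])-T[:3,3])/.04
    r=R.from_matrix(T[:3,:3].T@Rd).as_rotvec(degrees=True)/6
    print('d',d.round(2),'r',r.round(2))
E
python3 - <<'E'
from h import *
print(tool().round(3),yaw())
for y in [-90,90]: plan(.53,0.0,.25,y)
E
```

```text
[[-0.001  0.447  0.894  0.257]
 [-0.001  0.894 -0.447  0.514]
 [-1.    -0.001 -0.     0.231]
 [ 0.     0.     0.     1.   ]] 63.427425514228375
d [-0.47 -8.44 11.85] r [2.557e+01 1.000e-02 0.000e+00]
d [-0.47 -8.44 11.85] r [-4.43 -0.    0.01]
```

```bash
python3 - <<'E'
from h import *
plan(.66,0.08,.27,90)
E
```

```text
d [-0.98 -5.2  13.86] r [-4.43 -0.    0.01]
```

```bash
python3 -m inch '[[[-1,-0.2,-0.65,1.73,-0.55,0,0],[-1,-0.4,-1.3,3.46,-1.1,0,0],[-1,-0.5,-1.95,5.2,-1.65,0,0],[-1,-0.6,-2.6,6.9,-2.2,0,0],[-1,-0.7,-3.25,8.65,-2.75,0,0],[-1,-0.8,-3.9,10.4,-3.3,0,0],[-1,-0.9,-4.55,12.1,-3.9,0,0],[-1,-0.98,-5.2,13.86,-4.43,0,0]]]' 60; python3 - <<'E'
from h import *
plan(.66,0.08,.27,90)
E
```

```text
t: 1.05
ee_pos: [0.5294, 0.2199, 0.2602]
orientation: [0.707, -0.001, 0.707, 0.001]
contact_force: [0.2, 0.9, -0.6]
gripper_width: 0.0855
d [-0.24 -3.51  3.26] r [ 0.02 -0.    0.  ]
```

```bash
python3 -m inch '[[[-1,-0.1,-0.88,0.82,0,0,0],[-1,-0.2,-1.75,1.63,0,0,0],[-1,-0.24,-2.6,2.4,0,0,0],[-1,-0.24,-3.51,3.26,0,0,0],[-1,-0.24,-3.51,3.26,0,0,0],[-1,-0.24,-3.51,3.26,0,0,0],[-1,-0.24,-3.51,3.26,0,0,0],[-1,-0.24,-3.51,3.26,0,0,0]]]'; python3 - <<'E'
from h import *
v=grab('wrist'); np.savez('w1.npz',**v); cv2.imwrite('pics/w1.png',v['img']); print(tool()[:3,3])
crop(v,40,0,300,200,3,'w1a.png')
crop(v,340,0,600,200,3,'w1b.png')
E
```

```text
t: 1.85
ee_pos: [0.6594, 0.0812, 0.2701]
orientation: [0.707, -0.002, 0.707, 0.001]
contact_force: [-0.9, -0.5, -0.6]
gripper_width: 0.0856
[0.65950932 0.08119444 0.27022174]
```

View pics/w1.png

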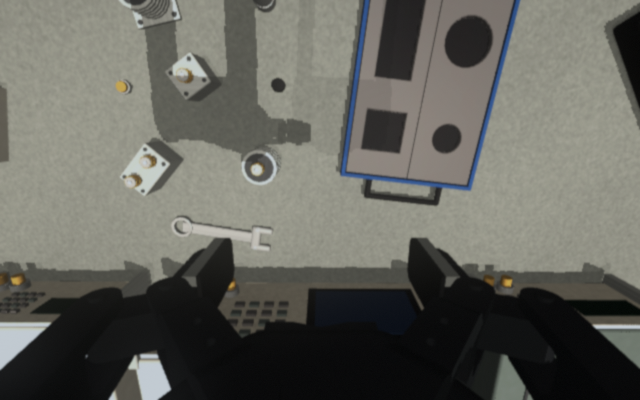

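```bash
python3 - <<'E'
from h import *
v=dict(np.load('w1.npz'))
crop(v,110,0,290,200,3,'w1c.png')
crop(v,335,0,535,200,3,'w1d.png')
E
```

```text
(no output)
```

View pics/w1c.png

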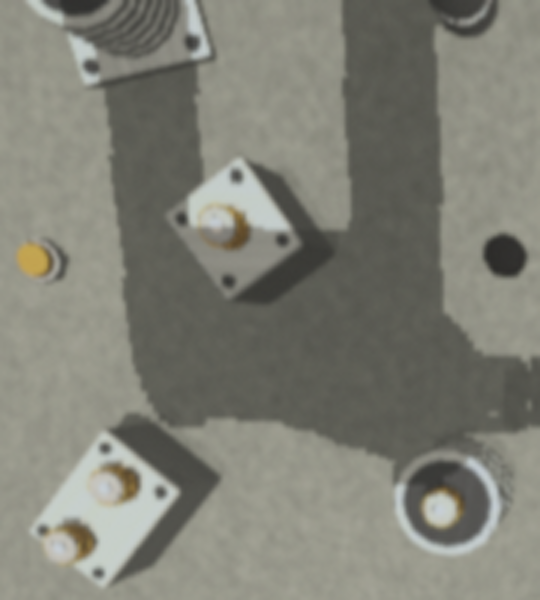

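View pics/w1d.png

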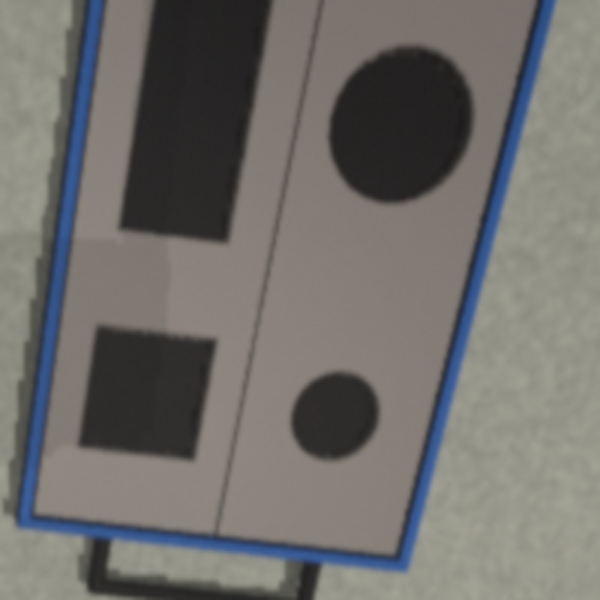

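```bash
python3 - <<'E'
from h import *
v=dict(np.load('w1.npz'))
c=lambda x,y:(110+(x+.5)/3-.5,(y+.5)/3-.5)
d=lambda x,y:(335+(x+.5)/3-.5,(y+.5)/3-.5)
P=[back(v,c(*a),.042)[:2] for a in [(167,213),(240,157),(302,242),(229,300)]]
print('spl',np.mean(P,0),[np.degrees(np.arctan2(*(P[(i+1)%4]-P[i])[::-1])).round(1) for i in range(4)],[np.linalg.norm(P[(i+1)%4]-P[i]).round(4) for i in range(4)])
print('spl stub',back(v,c(219,226),.056))
print('load',back(v,c(447,503),.042),back(v,c(441,507),.056))
for n,a in [('big',(401,124)),('small',(335,416)),('tray BR',(17,526)),('tray BL',(408,571))]: print(n,back(v,d(*a),.018))
Q=[back(v,d(*a),.018)[:2] for a in [(97,326),(216,340),(195,460),(79,446)]]
print('sq',np.mean(Q,0),[np.linalg.norm(Q[(i+1)%4]-Q[i]).round(4) for i in range(4)],[np.degrees(np.arctan2(*(Q[(i+1)%4]-Q[i])[::-1])).round(1) for i in range(4)])
A=back(v,d(119,229),.018);B=back(v,d(228,242),.018);C=back(v,d(272,0),.018); print('long',A,B,np.linalg.norm(A-B),np.degrees(np.arctan2(*(C-B)[:2][::-1])))
m=(A+B)/2; u=(C-B)/np.linalg.norm(C-B); print('long ctr',m+u*.052)
E
```

```text
spl [ 0.55026064 -0.07577197] [np.float64(123.2), np.float64(34.4), np.float64(-55.0), np.float64(-147.7)] [np.float64(0.0371), np.float64(0.0374), np.float64(0.0385), np.float64(0.0386)]
spl stub [ 0.55090492 -0.07565623  0.056     ]
load [0.65982964 0.0026789  0.042     ] [0.65897961 0.0030916  0.056     ]
big [0.50595674 0.2632213  0.018     ]
small [0.62394476 0.25004684 0.018     ]
tray BR [0.67441133 0.10967169 0.018     ]
tray BL [0.69504035 0.29246527 0.018     ]
sq [0.61473964 0.16568358] [np.float64(0.0524), np.float64(0.0524), np.float64(0.0529), np.float64(0.0521)] [np.float64(83.8), np.float64(-5.7), np.float64(-96.6), np.float64(173.7)]
long [0.54662357 0.14984276 0.018     ] [0.55156688 0.19623583 0.018     ] 0.04665568466988428 173.8138606838338
long ctr [0.49739801 0.17864276 0.018     ]
```

```bash
python3 - <<'E'
from h import *
plan(.659,0.003,.10,-6)
E
```

```text
d [ 4.26 -1.95 -0.02] r [16.04  0.    0.  ]
```

```bash
python3 -m inch '[[[-1,0.5,-0.25,0,1.4,0,0],[-1,1,-0.5,0,2.8,0,0],[-1,1.5,-0.75,0,4.2,0,0],[-1,2,-1,0,5.6,0,0],[-1,2.5,-1.25,0,7,0,0],[-1,2.8,-1.5,0,8.4,0,0],[-1,3.1,-1.75,-0.01,9.8,0,0],[-1,3.4,-1.95,-0.02,11.2,0,0]]]'; python3 - <<'E'
from h import *
plan(.659,0.003,.07,-6)
E
```

```text
t: 2.7
ee_pos: [0.6588, 0.0038, 0.1343]
orientation: [0.589, 0.391, 0.589, -0.391]
contact_force: [-0.9, -0.5, -0.7]
gripper_width: 0.086
d [ 1.61 -0.    0.02] r [ 4.8   0.01 -0.01]
```

```bash
python3 -m inch '[[[-1,0.4,0,0,1.3,0,0],[-1,0.8,0,0.01,2.6,0,0],[-1,1.2,0,0.02,3.9,0,0],[-1,1.6,0,0.02,4.8,0,0],[-1,2.1,0,0.02,4.8,0,0],[-1,2.6,0,0.02,4.8,0,0],[-1,2.95,0,0.02,4.8,0,0],[-1,3.1,0,0.02,4.8,0,0]]]'; python3 - <<'E'
from h import *
plan(.659,0.003,.010,-6)
v=grab('wrist'); cv2.imwrite('pics/w2.png',v['img'])
E
```

```text
t: 3.5
ee_pos: [0.6581, 0.0039, 0.0089]
orientation: [-0.473, -0.525, -0.474, 0.526]
contact_force: [-0.7, 0.2, -0.1]
gripper_width: 0.0852
d [-0.03  0.03  0.02] r [0.01 0.   0.01]
```

View pics/w2.png

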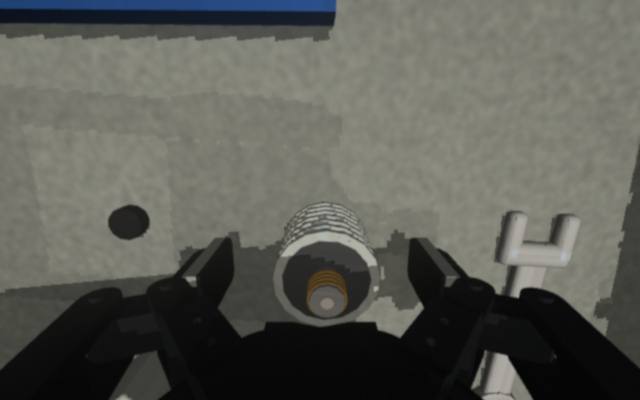

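```bash
python3 -m inch '[[[1,-0.03,0.03,0,0,0,0],[1,-0.03,0.03,0,0,0,0],[1,-0.03,0.03,0,0,0,0],[1,-0.03,0.03,0,0,0,0],[1,-0.03,0.03,0,0,0,0],[1,-0.03,0.03,0,0,0,0],[1,-0.03,0.03,0,0,0,0],[1,-0.03,0.03,0,0,0,0]]]' 60; python3 - <<'E'
from h import *
plan(.506,0.2625,.12,-6)
E
```

```text
t: 4.35
ee_pos: [0.6605, 0.0034, 0.0114]
orientation: [0.474, 0.526, 0.473, -0.525]
contact_force: [0.7, 0.5, 6.2]
gripper_width: 0.0443
d [-2.72 -4.51 -6.04] r [ 0.    0.   -0.01]
```

```bash
python3 -m inch '[[[1,-0.7,0,0,0,0,0],[1,-1.5,-0.2,-0.3,0,0,0],[1,-2.2,-0.8,-1,0,0,0],[1,-2.72,-1.5,-2,0,0,0],[1,-2.72,-2.3,-3,0,0,0],[1,-2.72,-3,-4,0,0,0],[1,-2.72,-3.7,-5,0,0,0],[1,-2.72,-4.51,-6.04,0,0,0]]]'; python3 - <<'E'
from h import *
plan(.506,0.2625,.024,-6)
v=grab('wrist'); cv2.imwrite('pics/w3.png',v['img'])
E
```

```text
t: 5.15
ee_pos: [0.5069, 0.2601, 0.1197]
orientation: [0.473, 0.526, 0.473, -0.525]
contact_force: [0.3, 1.7, -1.0]
gripper_width: 0.0448
d [ 2.39 -0.03 -0.06] r [-0.    0.   -0.01]
```

View pics/w3.png

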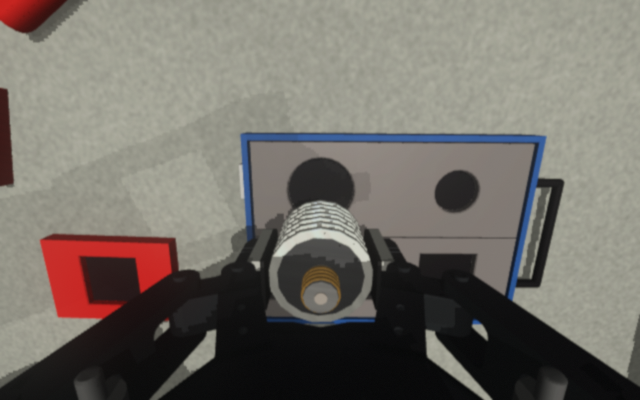

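```bash
python3 -m inch '[[[1,0.6,-0.03,-0.06,0,0,0],[1,1.2,-0.03,-0.06,0,0,0],[1,1.7,-0.03,-0.06,0,0,0],[1,2.0,-0.03,-0.06,0,0,0],[1,2.2,-0.03,-0.06,0,0,0],[1,2.35,-0.03,-0.06,0,0,0],[1,2.4,-0.03,-0.06,0,0,0],[1,2.4,-0.03,-0.06,0,0,0]]]'; python3 - <<'E'
from h import *
v=grab('wrist'); cv2.imwrite('pics/w4.png',v['img']);print(monitor.get_state()['ee_pos'])
E
```

```text
t: 6.0
ee_pos: [0.5024, 0.2689, 0.0276]
orientation: [0.473, 0.525, 0.475, -0.524]
contact_force: [-9.3, -6.0, 27.1]
gripper_width: 0.0443
[0.50239828 0.2689325  0.02759156]
```

View pics/w4.png

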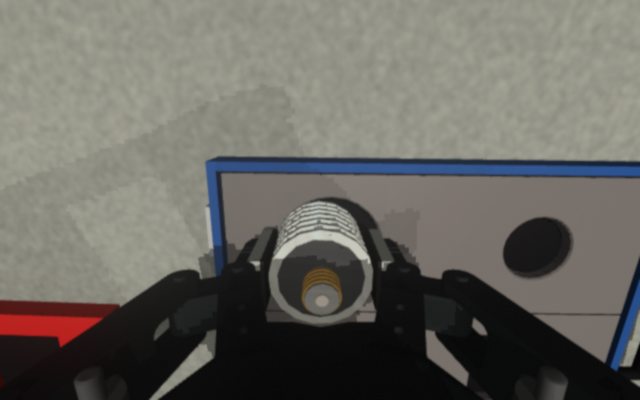

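```bash
python3 -m inch '[[[1,-0.2,0,0,0,0,0],[1,-0.4,0,0,0,0,0],[1,-0.4,0,0,0,0,0],[1,-0.4,0,0,0,0,0],[1,-0.4,0,0,0,0,0],[1,-0.4,0,0,0,0,0],[1,-0.4,0,0,0,0,0],[1,-0.4,0,0,0,0,0]]]'; python3 - <<'E'
from h import *
plan(.506,0.2625,.040,-6)
for i in range(3): s=monitor.get_state();print(s['ee_pos'],s['contact_force'],s['t'])
v=grab('wrist'); cv2.imwrite('pics/w5.png',v['img']); crop(v,180,130,440,330,3,'w5a.png'); np.savez('w5.npz',**v)
E
```

```text
t: 6.85
ee_pos: [0.5022, 0.2688, 0.0432]
orientation: [0.473, 0.525, 0.475, -0.524]
contact_force: [0.3, -0.3, -1.8]
gripper_width: 0.0449
d [0.08 0.11 0.15] r [ 0.04 -0.02  0.02]
[0.50220988 0.26881269 0.04322383] [ 0.29983497 -0.32867565 -1.76274207] 6.85
[0.50220988 0.26881269 0.04322383] [ 0.29983497 -0.32867565 -1.76274207] 6.85
[0.50220988 0.26881269 0.04322383] [ 0.29983497 -0.32867565 -1.76274207] 6.85
```

View pics/w5a.png

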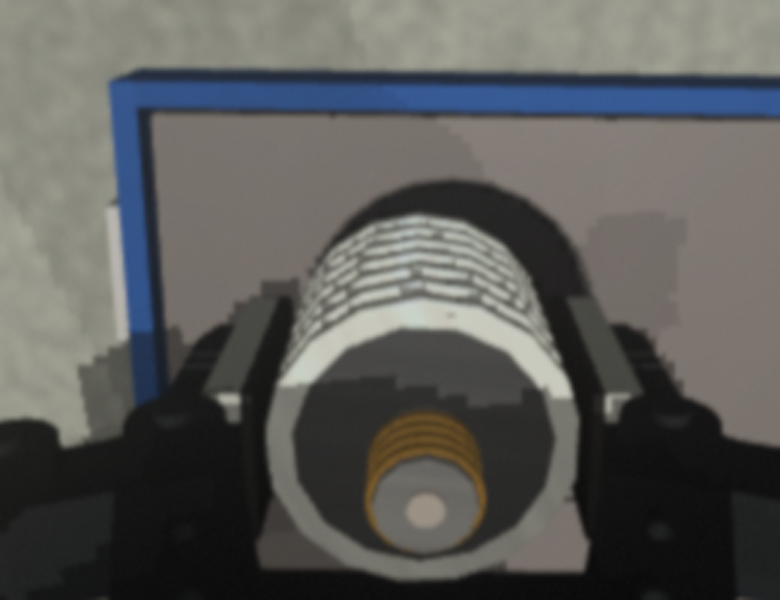

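```bash
python3 -m inch '[[[1,0,0.1,0.15,0,0,0],[1,0,0.1,0.15,0,0,0],[1,0.1,0.1,0.15,0,0,0],[1,0.25,0.1,0.15,0.04,0,0],[1,0.4,0.1,0.15,0.04,0,0],[1,0.5,0.1,0.15,0.04,0,0],[1,0.5,0.1,0.15,0.04,0,0],[1,0.5,0.1,0.15,0.04,0,0]]]'; python3 - <<'E'
from h import *
plan(.506,0.2625,.0215,-6)
E
```

```text
t: 7.7
ee_pos: [0.5055, 0.2626, 0.023]
orientation: [0.472, 0.525, 0.474, -0.525]
contact_force: [-0.4, 0.4, -1.7]
gripper_width: 0.0449
d [0.04 0.01 0.  ] r [ 0.01 -0.02  0.02]
```

```bash
python3 -m inch '[[[1,0.03,0.01,0,0,0,0],[1,0.05,0.01,0,0,0,0],[1,0.08,0.01,0,0,0,0],[1,0.08,0.01,0,0,0,0],[1,0.08,0.01,0,0,0,0],[1,0.08,0.01,0,0,0,0],[1,0.08,0.01,0,0,0,0],[1,0.08,0.01,0,0,0,0]]]'
```

```text
t: 8.5
ee_pos: [0.506, 0.2627, 0.0221]
orientation: [0.472, 0.525, 0.474, -0.525]
contact_force: [-8.2, -2.5, 18.2]
gripper_width: 0.0445
```

```bash
python3 -m inch '[[[-0.6,-0.03,0,0,0,0,0],[-0.6,-0.03,0,0,0,0,0],[-1,-0.03,0,0,0,0,0],[-1,-0.5,0,0,0,0,0],[-1,-1.5,0,0,0,0,0],[-1,-2.5,0,0,0,0,0],[-1,-3,0,0,0,0,0],[-1,-3,0,0,0,0,0]]]'; python3 - <<'E'
from h import *
v=grab('wrist'); cv2.imwrite('pics/w6.png',v['img'])
plan(.4575,0.012,.15,-6)
E
```

```text
t: 9.3
ee_pos: [0.5088, 0.2631, 0.1458]
orientation: [0.474, 0.528, 0.473, -0.523]
contact_force: [0.2, 0.4, 0.3]
gripper_width: 0.0855
d [-0.19 -0.59  6.36] r [ 0.01 -0.03 -0.01]
```

View pics/w6.png

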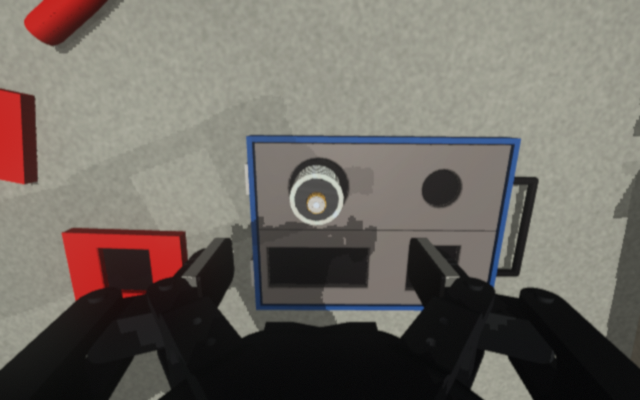

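```bash
python3 -m inch '[[[-1,0,-0.1,1.1,0,0,0],[-1,0,-0.2,2.2,0,0,0],[-1,0.2,-0.3,3.3,0,0,0],[-1,0.4,-0.45,4.4,0,0,0],[-1,0.6,-0.59,5.5,0,0,0],[-1,0.6,-0.59,6.36,0,0,0],[-1,0.6,-0.59,6.36,0,0,0],[-1,0.6,-0.59,6.36,0,0,0]]]'; python3 - <<'E'
from h import *
v=grab('wrist'); cv2.imwrite('pics/w7.png',v['img']); np.savez('w7.npz',**v)
print(tool()[:3,3],proj(v,(.457,.0125,.06)))
E
```

```text
t: 10.15
ee_pos: [0.4565, 0.0118, 0.1171]
orientation: [0.471, 0.527, 0.474, -0.525]
contact_force: [0.1, -0.2, 0.2]
gripper_width: 0.0855
[0.45677465 0.01249106 0.11739348] [321.68898764 209.29175664]
```

View pics/w7.png

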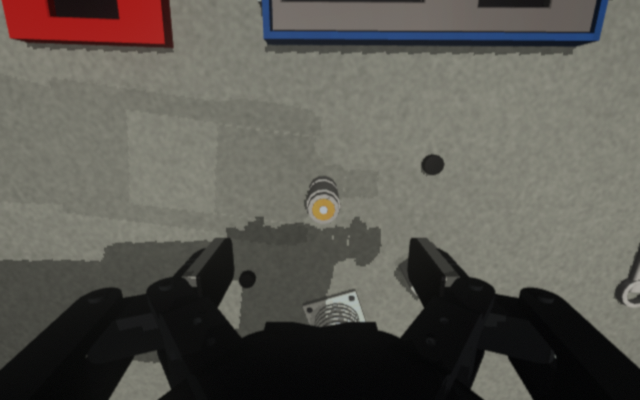

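```bash
python3 -m inch '[[[-1,0.6,0,0,0,0,0],[-1,1.2,0.02,0,0,0,0],[-1,1.8,0.02,0,0,0,0],[-1,2.3,0.02,0,0,0,0],[-1,2.6,0.02,0,0,0,0],[-1,2.63,0.02,0,0,0,0],[-1,2.63,0.02,0,0,0,0],[1,2.63,0.02,0,0,0,0]]]' 60; python3 -m inch '[[[1,0,0,0,0,0,0],[1,0,0,0,0,0,0],[1,0,0,0,0,0,0],[1,0,0,0,0,0,0],[1,0,0,0,0,0,0],[1,0,0,0,0,0,0],[1,0,0,0,0,0,0],[1,0,0,0,0,0,0]]]';  python3 - <<'E'
from h import *
plan(.6239,0.2495,.13,-6)
E
```

```text
t: 11.0
ee_pos: [0.4584, 0.013, 0.0131]
orientation: [0.472, 0.527, 0.474, -0.524]
contact_force: [0.6, -0.5, 0.8]
gripper_width: 0.0735
t: 11.8
ee_pos: [0.4588, 0.0128, 0.0137]
orientation: [0.473, 0.527, 0.474, -0.524]
contact_force: [-0.8, 0.0, 5.4]
gripper_width: 0.0248
d [-2.88  3.49 -6.33] r [ 0.   -0.04 -0.01]
```

```bash
python3 -m inch '[[[1,-0.8,0,0,0,0,0],[1,-1.8,0.3,-0.5,0,0,0],[1,-2.6,0.8,-1.5,0,0,0],[1,-2.88,1.3,-2.4,0,0,0],[1,-2.88,1.8,-3.3,0,0,0],[1,-2.88,2.3,-4.2,0,0,0],[1,-2.88,2.9,-5.3,0,0,0],[1,-2.88,3.49,-6.33,0,0,0]]]'; python3 -m inch '[[[1,0,0,0,0,0,0],[1,0,0,0,0,0,0],[1,0,0,0,0,0,0],[1,0,0,0,0,0,0],[1,0,0,0,0,0,0],[1,0,0,0,0,0,0],[1,0,0,0,0,0,0],[1,0,0,0,0,0,0]]]';  python3 - <<'E'
from h import *
plan(.6239,0.2495,.027,-6)
v=grab('wrist'); cv2.imwrite('pics/w8.png',v['img']); np.savez('w8.npz',**v)
print(tool()[:3,3],proj(v,(.6239,.2495,.018)))
E
```

```text
t: 12.6
ee_pos: [0.6244, 0.2513, 0.1299]
orientation: [0.473, 0.527, 0.474, -0.524]
contact_force: [0.5, 0.4, -0.3]
gripper_width: 0.0248
t: 13.4
ee_pos: [0.6244, 0.2511, 0.1301]
orientation: [0.473, 0.527, 0.474, -0.524]
contact_force: [0.3, -0.2, -1.5]
gripper_width: 0.0246
d [ 2.58 -0.01  0.05] r [-0.   -0.04 -0.01]
[0.6244367  0.25120049 0.1300658 ] [320.31740348 192.77653057]
```

View pics/w8.png

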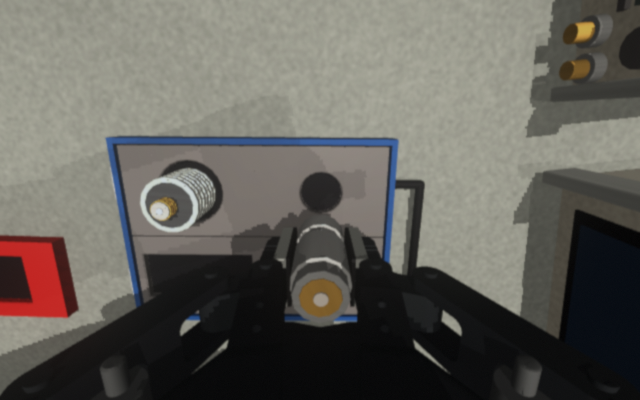

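```bash
python3 -m inch '[[[1,0.6,0,0.04,0,0,0],[1,1.2,0,0.04,0,0,0],[1,1.8,0,0.04,0,0,0],[1,2.2,0,0.04,0,0,0],[1,2.45,0,0.04,0,0,0],[1,2.6,0,0.04,0,0,0],[1,2.64,0,0.04,0,0,0],[1,2.64,0,0.04,0,0,0]]]'
```

```text
t: 14.25
ee_pos: [0.6251, 0.2502, 0.0253]
orientation: [0.473, 0.527, 0.473, -0.524]
contact_force: [0.3, -0.6, -0.8]
gripper_width: 0.0244
```

```bash
python3 -m inch '[[[1,0.02,0,0,0,0,0],[1,0.03,0,0,0,0,0],[-0.2,0.03,0,0,0,0,0],[-0.4,0.03,0,0,0,0,0],[-0.6,0,0,0,0,0,0],[-0.8,0,0,0,0,0,0],[-1,-0.4,0,0,0,0,0],[-1,-1,0,0,0,0,0]]]'; python3 -m inch '[[[-1,-1,0,0,0,0,0],[-1,-2,0,0,0,0,0],[-1,-2,0,0,0,0,0],[-1,-2,0,0,0,0,0],[-1,-2,0,0,0,0,0],[-1,-2,0,0,0,0,0],[-1,-2,0,0,0,0,0],[-1,-2,0,0,0,0,0]]]'; python3 - <<'E'
from h import *
v=grab('wrist'); cv2.imwrite('pics/w9.png',v['img'])
plan(.5503,-.0757,.13,34.4);plan(.5503,-.0757,.13,-55.6)
E
```

```text
t: 15.05
ee_pos: [0.6236, 0.2497, 0.0648]
orientation: [0.472, 0.526, 0.474, -0.525]
contact_force: [-0.6, -0.4, 0.6]
gripper_width: 0.0854
t: 15.85
ee_pos: [0.6232, 0.2493, 0.1436]
orientation: [0.472, 0.526, 0.474, -0.525]
contact_force: [-0.7, 0.2, -0.4]
gripper_width: 0.0857
d [ 0.33 -0.97  8.27] r [-6.73 -0.03  0.01]
d [ 0.33 -0.97  8.27] r [ 8.27 -0.02  0.03]
```

View pics/w9.png

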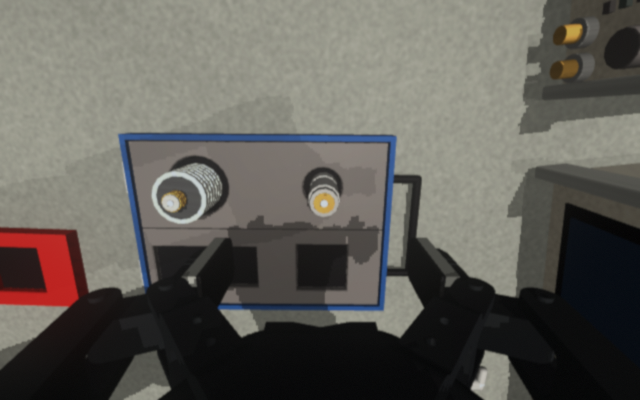

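```bash
python3 -m inch '[[[-1,0,-0.12,1.1,1,0,0],[-1,0,-0.24,2.2,2.1,0,0],[-1,0.1,-0.37,3.3,3.2,0,0],[-1,0.2,-0.5,4.4,4.3,0,0],[-1,0.33,-0.62,5.5,5.5,0,0],[-1,0.33,-0.75,6.6,6.7,0,0],[-1,0.33,-0.9,7.6,7.8,0,0],[-1,0.33,-0.97,8.27,8.27,0,0]]]';python3 -m inch '[[[-1,0,0,0,0,0,0],[-1,0,0,0,0,0,0],[-1,0,0,0,0,0,0],[-1,0,0,0,0,0,0],[-1,0,0,0,0,0,0],[-1,0,0,0,0,0,0],[-1,0,0,0,0,0,0],[-1,0,0,0,0,0,0]]]'; python3 - <<'E'
from h import *
plan(.5503,-.0757,.012,-55.6)
v=grab('wrist'); cv2.imwrite('pics/w10.png',v['img']); crop(v,230,130,450,300,3,'w10a.png'); np.savez('w10.npz',**v)
a=np.radians(34.4);u=np.array([np.cos(a),np.sin(a),0]);w=np.array([-u[1],u[0],0]);c=np.array([.5503,-.0757,.042])
for i,j in [(1,1),(1,-1),(-1,-1),(-1,1)]: 
    q=proj(v,c+.02*(i*u+j*w)); print(q,(q-[230,130])*3+1)
E
```

```text
t: 16.7
ee_pos: [0.5493, -0.078, 0.1298]
orientation: [-0.206, -0.676, -0.208, 0.677]
contact_force: [0.4, 0.4, -0.1]
gripper_width: 0.0855
t: 17.5
ee_pos: [0.5493, -0.0778, 0.1298]
orientation: [-0.206, -0.676, -0.208, 0.677]
contact_force: [-0.5, -0.2, 0.8]
gripper_width: 0.085
d [ 2.94 -0.02 -0.05] r [-0.05  0.    0.03]
[295.34311894 171.12350504] [197.02935681 124.37051513]
[345.13403874 170.90002016] [346.40211621 123.70006049]
[344.32171271 217.83074285] [343.96513814 264.49222854]
[296.67406678 218.0044084 ] [201.02220035 265.01322519]
```

View pics/w10a.png

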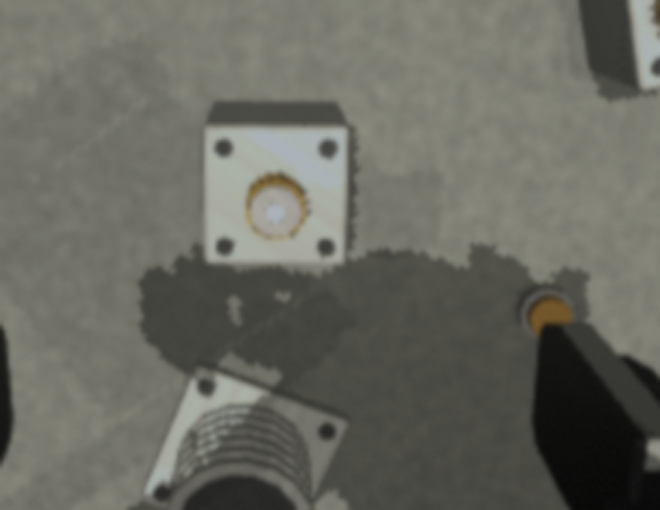

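```bash
python3 - <<'E'
from h import *
v=dict(np.load('w10.npz'))
P=back(v,(230+548/3,130+312/3),.012)
a=np.radians(-55.6);y=np.array([np.cos(a),np.sin(a)]);z=np.array([-y[1],y[0]])
# tool z = X x Y
z=np.cross([0,0,-1],[y[0],y[1],0])[:2]
d=P[:2]-[.5503,-.0757]; print(P,d@y,d@z)
E
```

```text
[ 0.56082705 -0.17566142  0.012     ] 0.08842694784064721 0.04778889282483526
```

```bash
python3 -m inch '[[[-1,0.6,-0.02,-0.05,0,0,0],[-1,1.2,-0.02,-0.05,0,0,0],[-1,1.8,-0.02,-0.05,0,0,0],[-1,2.3,-0.02,-0.05,0,0,0],[-1,2.7,-0.02,-0.05,0,0,0],[-1,2.94,-0.02,-0.05,0,0,0],[-1,2.94,-0.02,-0.05,0,0,0],[1,2.94,-0.02,-0.05,0,0,0]]]' 60; python3 -m inch '[[[1,0,0,0,0,0,0],[1,0,0,0,0,0,0],[1,0,0,0,0,0,0],[1,0,0,0,0,0,0],[1,0,0,0,0,0,0],[1,0,0,0,0,0,0],[1,0,0,0,0,0,0],[1,0,0,0,0,0,0]]]';  python3 - <<'E'
from h import *
plan(.615,0.166,.13,-6.2)
E
```

```text
t: 18.35
ee_pos: [0.5507, -0.076, 0.0127]
orientation: [-0.206, -0.676, -0.208, 0.676]
contact_force: [-0.2, 0.0, -0.1]
gripper_width: 0.0731
t: 19.15
ee_pos: [0.5517, -0.0764, 0.0139]
orientation: [0.207, 0.676, 0.208, -0.676]
contact_force: [0.1, 0.5, 6.1]
gripper_width: 0.0388
d [-2.89 -4.13 -4.71] r [-8.29 -0.02  0.  ]
```

```bash
python3 -m inch '[[[1,-0.8,0,0,0,0,0],[1,-1.8,-0.4,-0.4,0,0,0],[1,-2.6,-1,-1.1,-1.4,0,0],[1,-2.89,-1.6,-1.8,-2.8,0,0],[1,-2.89,-2.2,-2.5,-4.2,0,0],[1,-2.89,-2.8,-3.2,-5.6,0,0],[1,-2.89,-3.5,-4,-7,0,0],[1,-2.89,-4.13,-4.71,-8.29,0,0]]]'; python3 -m inch '[[[1,0,0,0,0,0,0],[1,0,0,0,0,0,0],[1,0,0,0,0,0,0],[1,0,0,0,0,0,0],[1,0,0,0,0,0,0],[1,0,0,0,0,0,0],[1,0,0,0,0,0,0],[1,0,0,0,0,0,0]]]';  python3 - <<'E'
from h import *
plan(.615,0.166,.026,-6.2)
v=grab('wrist'); cv2.imwrite('pics/w11.png',v['img']); np.savez('w11.npz',**v)
a=np.radians(-6.2);u=np.array([np.cos(a),np.sin(a),0]);w=np.array([-u[1],u[0],0]);c=np.array([.615,.166,.018])
for i,j in [(1,1),(1,-1),(-1,-1),(-1,1)]: print(proj(v,c+.026*(i*u+j*w)))
E
```

```text
t: 19.95
ee_pos: [0.615, 0.1677, 0.1298]
orientation: [0.474, 0.525, 0.474, -0.524]
contact_force: [0.5, -0.5, -1.3]
gripper_width: 0.039
t: 20.75
ee_pos: [0.6151, 0.1675, 0.1299]
orientation: [0.473, 0.525, 0.474, -0.524]
contact_force: [0.3, 0.3, -2.0]
gripper_width: 0.039
d [2.6  0.   0.04] r [ 0.06 -0.02 -0.  ]
[350.62529617 164.12059985]
[348.76936521 219.65028073]
[292.73358951 219.32453012]
[291.63115752 163.763648  ]
```

View pics/w11.png

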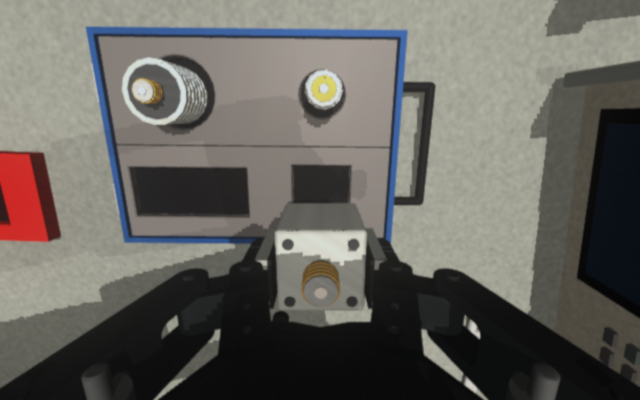

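```bash
python3 -m inch '[[[1,0.6,0,0.04,0,0,0],[1,1.2,0,0.04,0,0,0],[1,1.8,0,0.04,0,0,0],[1,2.2,0,0.04,0,0,0],[1,2.45,0,0.04,0,0,0],[1,2.6,0,0.04,0,0,0],[1,2.65,0,0.04,0,0,0],[1,2.65,0,0.04,0,0,0]]]'
```

```text
t: 21.6
ee_pos: [0.6159, 0.1663, 0.025]
orientation: [0.474, 0.526, 0.474, -0.524]
contact_force: [-0.7, 0.5, 0.3]
gripper_width: 0.039
```

```bash
python3 -m inch '[[[1,0.02,0,0,0,0,0],[1,0.02,0,0,0,0,0],[-0.2,0.02,0,0,0,0,0],[-0.4,0.02,0,0,0,0,0],[-0.6,0,0,0,0,0,0],[-0.8,0,0,0,0,0,0],[-1,-0.4,0,0,0,0,0],[-1,-1,0,0,0,0,0]]]'; python3 -m inch '[[[-1,-1,0,0,0,0,0],[-1,-2,0,0,0,0,0],[-1,-3,0,0,0,0,0],[-1,-3,0,0,0,0,0],[-1,-3,0,0,0,0,0],[-1,-3,0,0,0,0,0],[-1,-3,0,0,0,0,0],[-1,-3,0,0,0,0,0]]]'; python3 - <<'E'
from h import *
v=grab('wrist'); cv2.imwrite('pics/w12.png',v['img'])
plan(.58,-.33,.22,90)
E
```

```text
t: 22.4
ee_pos: [0.6144, 0.1661, 0.0646]
orientation: [0.473, 0.525, 0.475, -0.525]
contact_force: [0.1, -0.1, 0.1]
gripper_width: 0.0853
t: 23.2
ee_pos: [0.6137, 0.1658, 0.183]
orientation: [-0.473, -0.524, -0.475, 0.526]
contact_force: [-0.2, -0.6, 0.9]
gripper_width: 0.0857
d [-0.93  0.42 12.42] r [-15.97  -0.04   0.02]
```

View pics/w12.png

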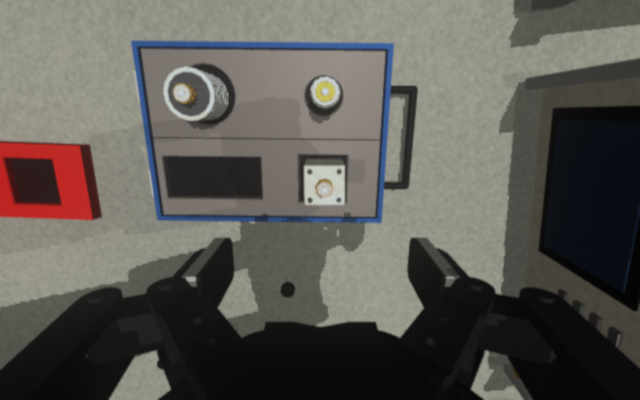

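```bash
python3 - <<'E'
from h import *
plan(.58,-.385,.22,80)
E
python3 -m inch '[[[-1,-0.3,0.05,1.2,-1.4,0,0],[-1,-0.6,0.1,2.4,-2.8,0,0],[-1,-0.9,0.2,3.6,-4.2,0,0],[-1,-0.93,0.3,4.8,-5.6,0,0],[-1,-0.93,0.4,6,-7,0,0],[-1,-0.93,0.5,7.2,-8.4,0,0],[-1,-0.93,0.5,8.4,-9.8,0,0],[-1,-0.93,0.5,9.6,-11.2,0,0]]]'; python3 - <<'E'
from h import *
plan(.58,-.385,.22,80)
E
```

```text
d [-0.93  0.56 13.79] r [-14.31  -0.03   0.02]
t: 24.05
ee_pos: [0.5948, -0.2157, 0.2194]
orientation: [0.682, 0.18, 0.685, -0.18]
contact_force: [1.1, 0.7, 0.5]
gripper_width: 0.0851
d [-0.02 -3.87  1.77] r [-3.26 -0.04 -0.  ]
```

```bash
python3 -m inch '[[[-1,0,-1,0.45,-1,0,0],[-1,0,-2,0.9,-2,0,0],[-1,0,-3,1.35,-3,0,0],[-1,0,-3.87,1.77,-3.26,0,0],[-1,0,-3.87,1.77,-3.26,0,0],[-1,0,-3.87,1.77,-3.26,0,0],[-1,0,-3.87,1.77,-3.26,0,0],[-1,0,-3.87,1.77,-3.26,0,0]]]'; python3 - <<'E'
from h import *
v=grab('wrist'); cv2.imwrite('pics/w13.png',v['img']); np.savez('w13.npz',**v); crop(v,230,30,430,220,3,'w13a.png'); print(tool()[:3,3])
E
```

```text
t: 24.85
ee_pos: [0.5805, -0.3837, 0.2191]
orientation: [0.703, 0.062, 0.706, -0.06]
contact_force: [0.4, 0.1, 1.2]
gripper_width: 0.0855
[ 0.58055029 -0.38376264  0.2192715 ]
```

View pics/w13.png

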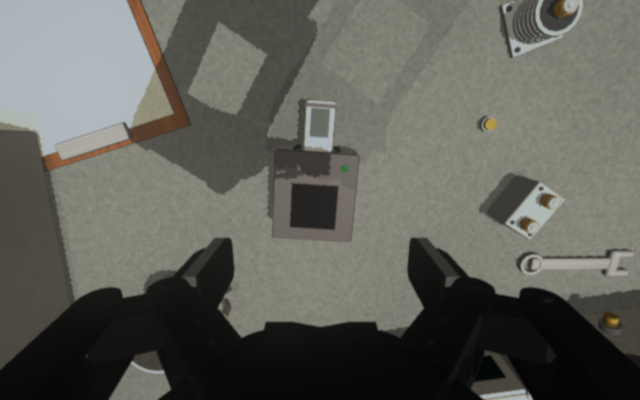

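View pics/w13a.png

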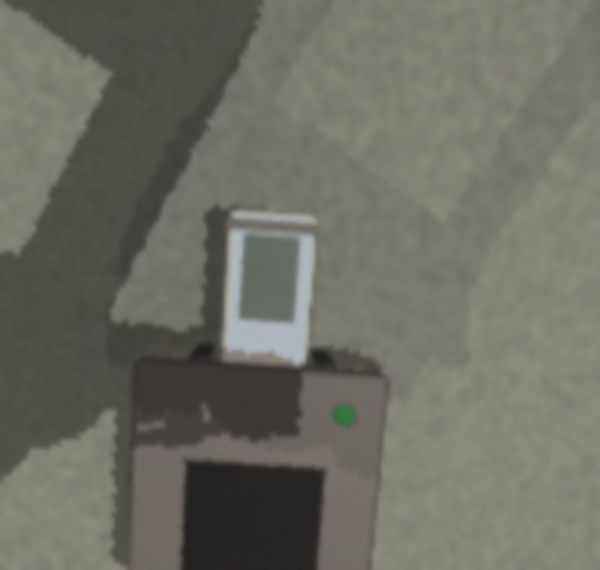

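```bash
python3 - <<'E'
from h import *
v=dict(np.load('w13.npz'))
c=lambda x,y,z:back(v,(230+(x+.5)/3-.5,30+(y+.5)/3-.5),z)[:2]
ang=lambda a,b:np.degrees(np.arctan2(*(b-a)[::-1]))
L0,L1,R0,R1=c(231,219,.04),c(222,360,.04),c(316,221,.04),c(306,364,.04)
print(L0,L1,R0,R1,'ang',ang(L0,L1),ang(R0,R1),ang(L0,R0),'w',np.linalg.norm(L0-R0))
e=c(232,212,.04);f=c(316,215,.04);print('end',(e+f)/2,ang(e,f))
a,b,d,g=c(135,358,.056),c(386,378,.056),c(131,565,.056),c(372,565,.056)
print('dock',a,b,(a+b)/2,np.linalg.norm(a-b),ang(a,b),ang(a,d),ang(b,g))
E
```

```text
[ 0.50059146 -0.38330695] [ 0.5485937  -0.39562128] [ 0.50638676 -0.35394037] [ 0.55532463 -0.36552888] ang -14.388179450683513 -13.322271458461135 78.83649587003315 w 0.02993295295232597
end [ 0.50136748 -0.36807474] 78.17374517534634
dock [ 0.54105968 -0.42413796] [ 0.56297736 -0.33902331] [ 0.55201852 -0.38158063] 0.0878913420823629 75.55962214354975 -13.301070938668703 -12.24081600704798
```

```bash
python3 - <<'E'
from h import *
plan(.5285,-.3743,.10,77)
E
```

```text
d [ 2.99  0.01 -1.31] r [ 0.52 -0.04 -0.01]
```

```bash
python3 -m inch '[[[-1,0.5,0,-0.5,0.2,0,0],[-1,1.2,0,-0.9,0.4,0,0],[-1,2,0,-1.31,0.52,-0.04,0],[-1,2.7,0.01,-1.31,0.52,-0.04,0],[-1,2.99,0.01,-1.31,0.52,-0.04,0],[-1,2.99,0.01,-1.31,0.52,-0.04,0],[-1,2.99,0.01,-1.31,0.52,-0.04,0],[-1,2.99,0.01,-1.31,0.52,-0.04,0]]]'; python3 - <<'E'
from h import *
plan(.5285,-.3743,.012,77)
v=grab('wrist'); cv2.imwrite('pics/w14.png',v['img']); np.savez('w14.npz',**v); crop(v,240,130,400,330,3,'w14a.png'); print(tool()[:3,3])
E
```

```text
t: 25.7
ee_pos: [0.5299, -0.375, 0.1021]
orientation: [0.703, 0.079, 0.702, -0.08]
contact_force: [-0.3, 0.1, -0.5]
gripper_width: 0.0853
d [ 2.25  0.01 -0.04] r [0.01 0.02 0.01]
[ 0.52971227 -0.37496723  0.10190864]
```

View pics/w14a.png

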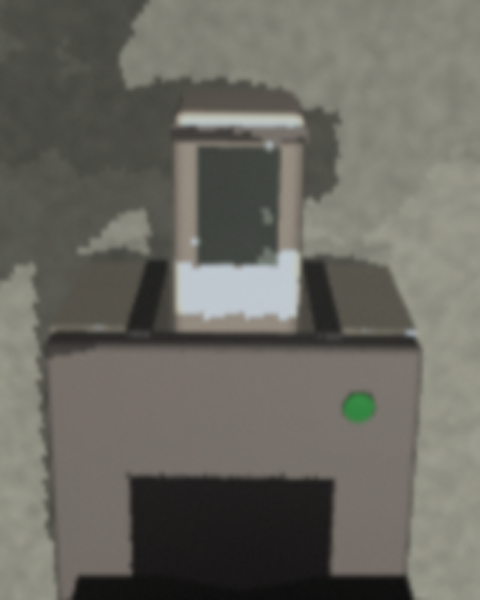

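```bash
python3 -m inch '[[[-1,0.5,0,-0.04,0,0,0],[-1,1,0.01,-0.04,0,0,0],[-1,1.5,0.01,-0.04,0,0,0],[-1,1.9,0.01,-0.04,0,0,0],[-1,2.15,0.01,-0.04,0,0,0],[-1,2.25,0.01,-0.04,0,0,0],[-1,2.25,0.01,-0.04,0,0,0],[0,2.25,0.01,-0.04,0,0,0]]]' 60; python3 -m inch '[[[0.3,0,0,0,0,0,0],[1,0,0,0,0,0,0],[1,0,0,0,0,0,0],[1,0,0,0,0,0,0],[1,0,0,0,0,0,0],[1,0,0,0,0,0,0],[1,0,0,0,0,0,0],[1,0,0,0,0,0,0]]]'; python3 - <<'E'
from h import *
T=tool();print(yaw(),T.round(3))
a=np.radians(-13);d=-.06*np.array([np.cos(a),np.sin(a)])
plan(T[0,3]+d[0],T[1,3]+d[1],T[2,3],77)
E
```

```text
t: 26.55
ee_pos: [0.529, -0.3749, 0.0128]
orientation: [0.704, 0.079, 0.701, -0.081]
contact_force: [-0.6, -0.4, 0.4]
gripper_width: 0.0734
t: 27.35
ee_pos: [0.5296, -0.3755, 0.0138]
orientation: [0.704, 0.079, 0.701, -0.081]
contact_force: [-0.3, 1.0, 5.7]
gripper_width: 0.0308
77.02404910323085 [[ 0.004  0.225  0.974  0.53 ]
 [-0.003  0.974 -0.225 -0.375]
 [-1.    -0.002  0.005  0.014]
 [ 0.     0.     0.     1.   ]]
d [-0.01  0.   -1.5 ] r [0.   0.05 0.02]
```

```bash
python3 -m inch '[[[1,-0.03,0,-0.15,0,0,0],[1,-0.04,0,-0.35,0,0,0],[1,-0.04,0,-0.6,0,0,0],[1,-0.04,0,-0.85,0,0,0],[1,-0.04,0,-1.1,0,0,0],[1,-0.04,0,-1.35,0,0,0],[1,-0.04,0,-1.6,0,0,0],[1,-0.04,0,-1.6,0,0,0]]]'; python3 - <<'E'
from h import *
v=grab('wrist'); cv2.imwrite('pics/w15.png',v['img'])
T=tool();print(T[:3,3]); plan(.40,-.34,.13,84)
E
```

```text
t: 28.15
ee_pos: [0.4657, -0.3605, 0.0149]
orientation: [0.704, 0.079, 0.701, -0.081]
contact_force: [0.4, -0.5, -1.9]
gripper_width: 0.031
[ 0.46655736 -0.36100878  0.01513822]
d [-2.88  0.13 -1.73] r [-1.17  0.05  0.02]
```

View pics/w15.png

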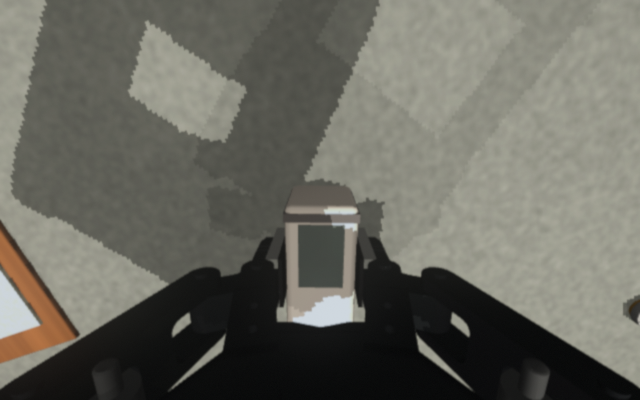

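```bash
python3 - <<'E'
from h import *
v=grab('wrist'); np.savez('w15.npz',**v)
T=tool();P=back(v,(322,210),.041); print(T[:3,:3].T@(P-T[:3,3]))
Q=back(v,(286,210),.041);S=back(v,(357,208),.041); print(T[:3,:3].T@(Q-T[:3,3]),T[:3,:3].T@(S-T[:3,3]))
crop(v,260,170,380,340,4,'w15a.png')
plan(.4805,.1802,.13,83.8)
E
```

```text
[-0.02584985  0.0015273  -0.02823582]
[-0.02581153 -0.0136995  -0.02822866] [-0.02589191  0.01629447 -0.02913298]
d [-2.92 13.26 -2.7 ] r [-1.13  0.05  0.03]
```

View pics/w15a.png

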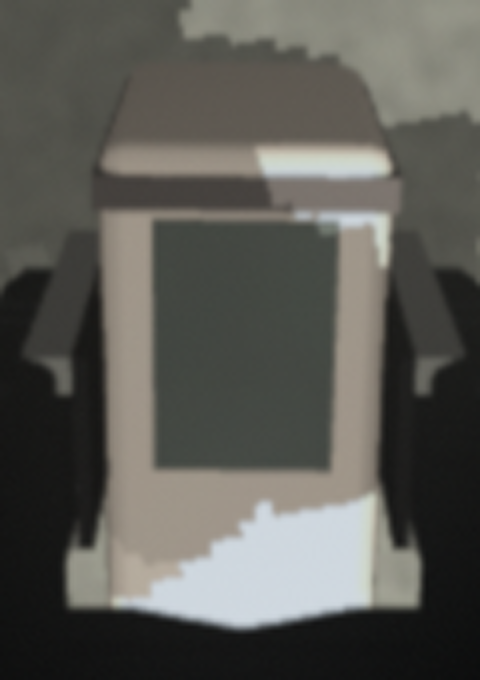

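```bash
python3 -m inch '[[[1,-0.7,0,0,0,0,0],[1,-1.6,0,-0.5,0,0,0],[1,-2.4,0.8,-0.8,0,0,0],[1,-2.92,1.8,-1.1,-0.2,0,0],[1,-2.92,2.9,-1.4,-0.4,0,0],[1,-2.92,4,-1.7,-0.6,0,0],[1,-2.92,5.1,-2,-0.8,0,0],[1,-2.92,6.2,-2.2,-1.13,0,0]]]'; python3 - <<'E'
from h import *
plan(.4805,.1802,.13,83.8)
E
```

```text
t: 29.05
ee_pos: [0.4367, -0.0977, 0.1315]
orientation: [0.708, 0.037, 0.704, -0.039]
contact_force: [1.1, 0.1, -1.3]
gripper_width: 0.0311
d [0.01 7.03 0.34] r [0.   0.06 0.03]
```

```bash
python3 -m inch '[[[1,0,1.1,0.1,0,0,0],[1,0,2.2,0.2,0,0,0],[1,0,3.3,0.3,0,0,0],[1,0,4.4,0.34,0,0.06,0.03],[1,0,5.5,0.34,0,0.06,0.03],[1,0,6.5,0.34,0,0.06,0.03],[1,0,7.03,0.34,0,0.06,0.03],[1,0,7.03,0.34,0,0.06,0.03]]]'; python3 -m inch '[[[1,0,0,0,0,0,0],[1,0,0,0,0,0,0],[1,0,0,0,0,0,0],[1,0,0,0,0,0,0],[1,0,0,0,0,0,0],[1,0,0,0,0,0,0],[1,0,0,0,0,0,0],[1,0,0,0,0,0,0]]]'; python3 - <<'E'
from h import *
plan(.4805,.1802,.026,83.8)
v=grab('wrist'); cv2.imwrite('pics/w16.png',v['img']); np.savez('w16.npz',**v)
a=np.radians(-6.2);u=np.array([np.cos(a),np.sin(a),0]);w=np.array([-u[1],u[0],0]);c=np.array([.4974,.1784,.018])
for i,j in [(1,1),(1,-1),(-1,-1),(-1,1)]: print(proj(v,c+.052*i*u+.023*j*w))
E
```

```text
t: 29.85
ee_pos: [0.4808, 0.1833, 0.1309]
orientation: [0.707, 0.037, 0.706, -0.036]
contact_force: [-0.1, 0.2, -1.5]
gripper_width: 0.0311
t: 30.65
ee_pos: [0.4808, 0.1832, 0.1309]
orientation: [0.707, 0.037, 0.706, -0.037]
contact_force: [0.0, 0.1, -2.9]
gripper_width: 0.0308
d [ 2.62 -0.08 -0.  ] r [ 0.04  0.01 -0.01]
[339.73287842 258.77584327]
[292.23724472 258.61740629]
[289.72442763 150.94784915]
[342.32638328 151.16720035]
```

View pics/w16.png

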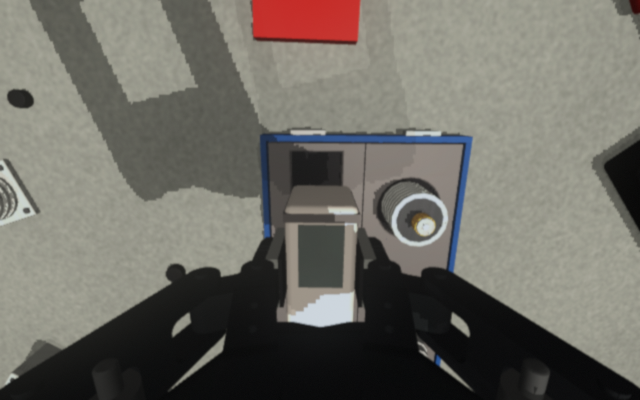

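```bash
python3 -m inch '[[[1,0,-0.08,0,0,0,0],[1,0.6,-0.08,0,0,0,0],[1,1.2,-0.08,0,0,0,0],[1,1.8,-0.08,0,0,0,0],[1,2.2,-0.08,0,0,0,0],[1,2.5,-0.08,0,0,0,0],[1,2.63,-0.08,0,0,0,0],[1,2.65,-0.08,0,0,0,0]]]'
```

```text
t: 31.5
ee_pos: [0.4809, 0.1801, 0.0251]
orientation: [0.707, 0.037, 0.706, -0.037]
contact_force: [0.1, 0.1, -2.0]
gripper_width: 0.0313
```

```bash
python3 -m inch '[[[1,0.02,0,0,0,0,0],[1,0.03,0,0,0,0,0],[1,0.03,0,0,0,0,0],[1,0.03,0,0,0,0,0],[1,0.03,0,0,0,0,0],[1,0.03,0,0,0,0,0],[1,0.03,0,0,0,0,0],[1,0.03,0,0,0,0,0]]]'
```

```text
t: 32.3
ee_pos: [0.4815, 0.1802, 0.0248]
orientation: [0.707, 0.037, 0.705, -0.036]
contact_force: [-2.7, 0.2, 6.3]
gripper_width: 0.0309
```

Resting on the floor. Open partly and lift.

```bash
python3 -m inch '[[[0.2,0,0,0,0,0,0],[-0.1,0,0,0,0,0,0],[-0.3,0,0,0,0,0,0],[-0.3,0,0,0,0,0,0],[-0.3,-0.1,0,0,0,0,0],[-0.3,-0.5,0,0,0,0,0],[-0.3,-1.2,0,0,0,0,0],[-0.3,-2,0,0,0,0,0]]]'; python3 - <<'E'
from h import *
plan(.55,.05,.28,83.8)
E
```

```text
t: 33.1
ee_pos: [0.4803, 0.18, 0.1049]
orientation: [0.706, 0.037, 0.706, -0.037]
contact_force: [1.1, 0.2, -0.4]
gripper_width: 0.0554
d [-4.38 -3.05  2.07] r [ 0.04  0.   -0.  ]
```

```bash
python3 -m inch '[[[-0.3,-1,0,0,0,0,0],[-1,-2,0,1,0,0,0],[-1,-3,-0.2,2,0,0,0],[-1,-4,-0.2,3,0,0,0],[-1,-4.2,-0.2,4,0,0,0],[-1,-4.2,-0.2,4.2,0,0,0],[-1,-4.2,-0.2,4.2,0,0,0],[-1,-4.2,-0.2,4.2,0,0,0]]]'; python3 - <<'E'
from h import *
v=grab('wrist'); cv2.imwrite('pics/w17.png',v['img']); np.savez('w17.npz',**v)
crop(v,200,20,440,220,3,'w17a.png')
v=grab('top'); crop(v,210,90,470,250,3,'t2.png')
v=grab('scene'); crop(v,150,150,420,350,2.9,'s2.png')
E
```

```text
t: 33.9
ee_pos: [0.6456, 0.1546, 0.272]
orientation: [0.705, 0.037, 0.707, -0.037]
contact_force: [-0.4, -0.4, 0.1]
gripper_width: 0.0854
```

View pics/w17a.png

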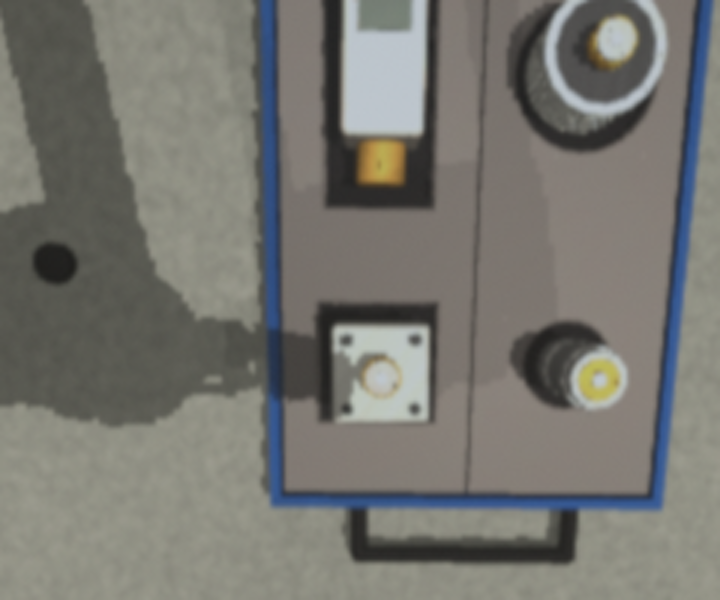

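View pics/s2.png

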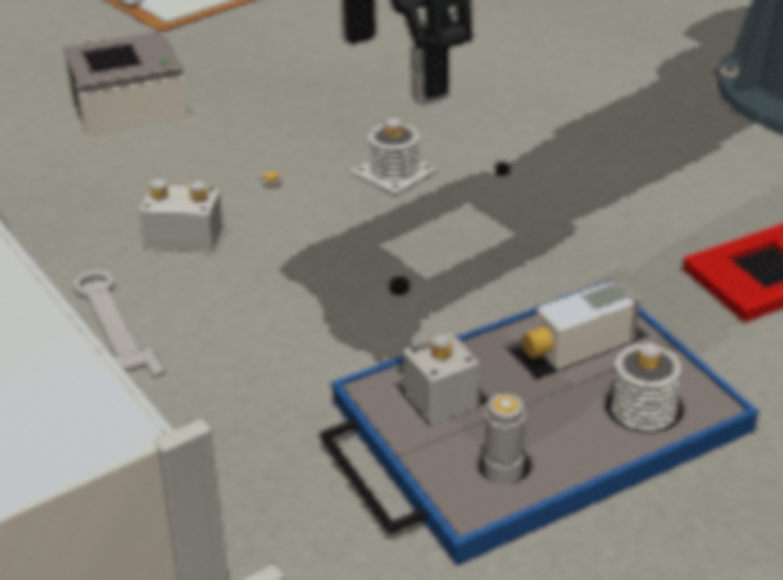

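View pics/t2.png

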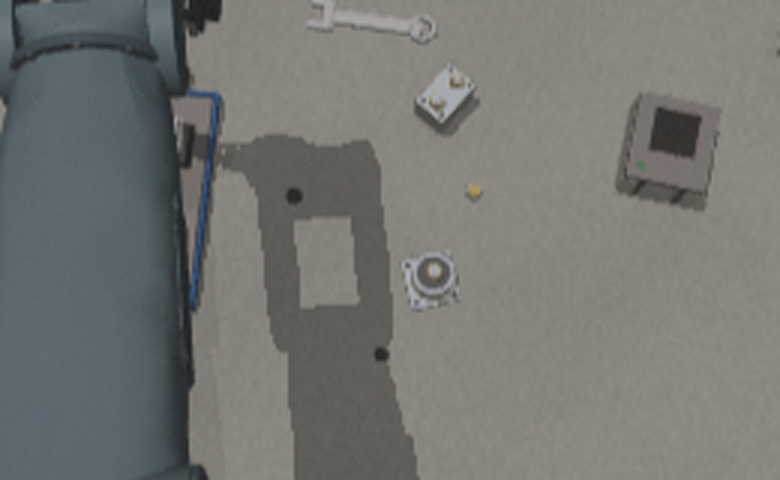

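```bash
python3 -c "
from station import bot
print(bot.job_done())"
```

```text
the job is handed in; nothing more can be done
None
```

The whole kit is back in the blue tray and the job is handed in at about 34 s of the 96 s allowed. I placed the load, attenuator and splitter first, in that order. I then drew the sensor about 65 mm straight out of its dock and laid it in the long recess.

- **Final pictures:** the wrist and scene cameras show all four parts seated in their matching recesses. Each was lowered well below the height where it would have caught on the brim. The arm was stopped about 0.27 m up, touching nothing.
- **Look-alikes:** the flanged load, the coupler and the dock sit at the same pixels as at the start. The red plates were never approached.
- **Load placing:** on the first try the load came down about 7 mm off centre because the arm was still settling. It pressed on the brim, with a wrist force of about 29 N and no visible effect. I lifted it, re-centred it and seated it.
- **Limits of the last checks:** the arm hid most of the tray from the top camera. The wrist picture cut off one end of the sensor, so for that end I relied on the scene camera.

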